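# Clamp the regulator on the oxygen cylinder and turn the cylinder on

### The job

Get the spare oxygen cylinder ready for use: screw the T-handle on top of the regulator's yoke clockwise (seen from above) until it is fully home, so that the regulator is drawn up tight against the valve, and only then open the cylinder by swinging its on/off lever over the top, all the way to the other side. Leave the other things on the worktop alone.

Things in the scene. Friction and masses are not known exactly. Their poses are not given: they have to be found in the camera images.
- oxygen_set: Oxygen cylinder (bare metal, white shoulder, 82 mm diameter) lying level in a grey bench cradle 98 mm wide; it does not move. Origin: on the worktop, below the T-handle's axis; z up. The cylinder's axis is 125 mm high, along this frame's +y: shoulder and body y = 62 to 335 mm (top 168 mm), valve post 26 mm square y = 42 to -62 mm. Yaw is 0 to -0.6 rad in the world.
- yoke_top (a point): Middle of the top of the regulator's aluminium yoke, under the T-handle, 164 to 167 mm high. The yoke, 57 mm (oxygen_set x) by 28 mm (y), surrounds the valve post; the regulator with its round gauge hangs under it. Turning the T-handle home draws yoke and regulator up by up to 3 mm.
- tbar_mid (a point): Middle of the T-handle's bar, on the screw's vertical axis, always 192 mm high. The bar is a level steel rod of 10 mm diameter with 13.6 mm balls at the ends, 96 mm over all, along this point's x axis. A hub of 19 mm diameter, 13 mm below to 7.5 mm above the bar's middle, leaves 24 mm of plain bar on each side (10 to 34 mm from the axis). Below the bar is 18 mm or more of free air.
- tbar_end_a (a point): Centre of the ball at one end of the bar, 41 mm from the screw's axis (+x of tbar_mid).
- tbar_end_b (a point): Centre of the ball at the other end of the bar, 41 mm from the screw's axis (-x of tbar_mid).
- yoke_screw (a joint): Angle of the T-handle in rad, growing clockwise seen from above, over more than one turn. 9.42 = fully home, at a firm stop, with the bar square to the cylinder; it starts at 2.4 to 5.0, that is 0.7 to 1.1 turns short of home. It stays where it is left and turns with about 0.1 N m (3.5 N at 28 mm from the axis).
- valve_lever (a joint): Angle in rad of the on/off lever at the valve's end away from the cylinder, about a level axis along the cylinder. 0 = shut, leaning 0.5 rad from upright to oxygen_set's +x side (away from the robot); 0.5 = upright; 1.4 = fully open, at a stop, leaning 0.9 rad to the -x side. It starts at 0 to 0.15, stays where it is left and needs about 2 N at 50 mm from the pivot.
- lever_pivot (a point): Pivot of the on/off lever: on the cylinder's axis, 125 mm high, at y = -87 mm in the oxygen_set frame; hub of 23 mm diameter. Beside it lies the end of the valve post; below it is free air.
- lever_tip (a point): Tip of the on/off lever, 71 mm from the pivot: 187 mm high when shut, 196 mm when upright, 169 mm when open. The lever is a flat metal bar 10 mm wide and 9 mm thick, with a grey grip 13 mm square over its last 30 mm.

How it is judged:
On the way, in this order (a step that is already met when the one before it is completed fails the run):
1. the T-handle is screwed fully home with the cylinder still shut (value of joint yoke_screw above 9.12 rad and value of joint valve_lever below 0.4 rad), for 0.2 s.
2. the on/off lever is swung over to open (value of joint valve_lever above 1.2 rad), for 0.2 s.
At the end, for the whole second after the job is handed in: The T-handle is home to within 0.3 rad of its stop, the on/off lever is over to within 0.2 rad of its open stop, and both are at rest (value of joint yoke_screw above 9.12 rad and value of joint valve_lever above 1.2 rad and velocity of joint yoke_screw between -0.1 and 0.1 rad/s and velocity of joint valve_lever between -0.1 and 0.1 rad/s); the robot touches nothing.
It fails at once if the cylinder is opened while the regulator is not clamped (value of joint valve_lever above 0.5 rad and value of joint yoke_screw below 9.12 rad).
It fails at once if the gauze pack, loupe or lens pot is disturbed (distance of any of gauze_pack, loupe_black, lens_pot_black from where it was at the start of the episode above 0.03 m).
It also fails if it takes over 72 s, if anything falls off the work surface, if the arm or the gripper's body presses on something with over 40 N, if the wrist force passes 120 N, or if a joint passes its speed limit or range.

### The arm

A 6-joint arm with a two-finger parallel gripper is mounted at the origin on a cart in front of the work surface, level with it; the furniture and walls round the work are solid. World frame = base frame: x ahead of the robot, y to its left, z up, the work surface at z = 0. Lengths are in m, angles in rad, forces in N, time in s.
With the tool pointing down it reaches from about 0.375 to 0.9 m from the base axis. Payload 3.1 kg.
Tool frame: the origin (TCP) lies at the very end of the fingers, on their centre line; the grasp point (between the pads) lies 19 mm behind it; x points along the fingers, y is the direction in which the jaws open and shut, and the axes are right-handed (so a half turn about x gives the same grasp; the last joint's range is limited). The gripper opens to 85 mm and grips with 20 to 120 N. Pads are 22 mm wide; open, the fingers measure 114 mm over their backs; the gripper's body (76 mm by 85 mm) begins 54 mm behind the grasp point. The pads swing forward as they close: fully open they stand 13 mm farther back than shut.
Start: joints at [1.103, 0.527, 1.433, -0, 1.181, -0.178], TCP at [0.178, 0.599, 0.231] pointing down, gripper open.
Joint ranges: [-3.08, 3.08], [-0.75, 2.2], [0.22, 2.44], [-1.43, 4.57], [0, 2.65], [-2.85, 2.85]. Speed limits (rad/s): [2.79, 2.79, 3.14, 3.14, 3.14, 3.14].

### API

Orientations are given as a unit quaternion [x, y, z, w].
In Python, from station import manip gives the robot as it stands.
- The arm moves only by the shell command python3 -m jog 'ROWS' [FORCE]. ROWS is a JSON object of lists of equal length, an entry for each row: "linear": the shift along the tool's x, y, z in cm, a list of three; "twist": the turn about the tool's x in rad; "claw": the opening, from -1 (shut) to 1 (fully open). A call has 1 to 20 rows; each row is the pose to reach, as a shift and turn from the pose commanded when the call began, along the tool's axes at that moment; what a row does not reach only later rows make up. A row lasts 1/12 s, in which the tool goes at most 41.7 mm and 7.16 degrees, less where a joint would pass 70% of its speed; a pose out of reach is approached as far as the arm can. A call with a gripper value outside its range is refused whole. The fingers move at their own pace and stop on an object; FORCE is the grip in N (left out, the last holds). Time passes only in rows, so rows that repeat a pose let the fingers close. It gives the time, the measured TCP pose, the force and the opening at its end, in the units of the state.
- manip.sense(): the state, without advancing time (a new reading comes with each control period).
- manip.snapshot(name): name is "scene" or "side" or "wrist"; returns a dict with "pixels" (480x640x3 uint8, red, green, blue), "camera_matrix" (3x3 intrinsics, pixels), "R" (3x3) and "t" (3): a world point X has camera coordinates R X + t. Camera axes: x right, y down, z forward; pixel columns grow to the right and rows downward; lengths in m; the calibration is good to about 2 mm. A picture is of the moment at which its call begins. There is no depth.
- manip.sign_off(): hands the job in, once; it reports no verdict.
The state is a dict: "t": time; "q": joint angles; "qd": joint speeds; "tau": joint torques, N m; "tcp_pos": TCP position; "tool_rot": TCP orientation; "force": force on the tool from outside, world axes, zero at the start; "ft_torque": the same for the moment, N m; "finger_gap": opening from 0.0 (shut) to 1.0 (fully open).
Only numpy, scipy, OpenCV 4.12 (cv2) and the standard library are available. Lean on these libraries where they do the work, as an engineer would, in place of code of your own. Each camera call takes 0.05 s, during which the arm holds its last target.

## Working session

There is one attempt and no reset: what is moved stays moved. The work goes in short steps, Python scripts to look and compute and a shell command to move; the robot and the scene stay as the last step left them, time stands still between calls to the robot, and variables do not carry over. Pictures are saved under pics/ and viewed, and the job is handed in when it is done.

```bash
ls; mkdir -p pics
python3 - <<'E'
from station import manip
import cv2
s=manip.sense(); print(s)
for n in ("scene","side","wrist"):
    d=manip.snapshot(n); cv2.imwrite(f"pics/{n}0.png",d["pixels"][:,:,::-1]); print(n,d["camera_matrix"],d["R"],d["t"])
E
```

```text
pics
{'t': 0.0, 'q': array([ 1.10352566e+00,  5.28476457e-01,  1.43389042e+00,  6.34919673e-06,
        1.18137350e+00, -1.78474573e-01]), 'qd': array([ 0.00080853, -0.00075787, -0.00012602, -0.00102191, -0.00014165,
       -0.00024769]), 'tau': array([ 1.14545583e-04, -4.42349946e+01, -1.78022522e+01, -2.47319131e-04,
        8.59510998e-03, -2.46893652e-07]), 'tcp_pos': array([0.17763243, 0.59849359, 0.23033106]), 'tool_rot': array([ 0.10103173,  0.69999008, -0.1024706 ,  0.69950429]), 'force': array([-1.19275916, -1.69693555,  0.3258372 ]), 'ft_torque': array([0.00073769, 0.02303797, 0.05211779]), 'finger_gap': 0.9986607676182461}
scene [[504.30520457   0.         320.89410847]
 [  0.         504.30520457 240.32847772]
 [  0.           0.           1.        ]] [[ 0.83154531 -0.55501986  0.02203052]
 [-0.24524213 -0.40243708 -0.88198679]
 [ 0.49838608  0.72800917 -0.47075892]] [-0.39583701  0.28164067  0.57855845]
side [[467.76207405   0.         322.5081818 ]
 [  0.         467.76207405 237.59841758]
 [  0.           0.           1.        ]] [[ 0.99895572  0.04451348 -0.01029683]
 [ 0.01710299 -0.57330716 -0.819162  ]
 [-0.042367    0.81813046 -0.57346978]] [-0.53435306  0.19766124  0.84827635]
wrist [[428.38090189   0.         317.62763302]
 [  0.         428.38090189 238.87915357]
 [  0.           0.           1.        ]] [[ 0.2851667   0.95847212 -0.00333868]
 [ 0.9239368  -0.27396165  0.26699402]
 [ 0.25499166 -0.07922254 -0.9636924 ]] [-0.62307677 -0.03383195  0.37969693]
```

View pics/scene0.png

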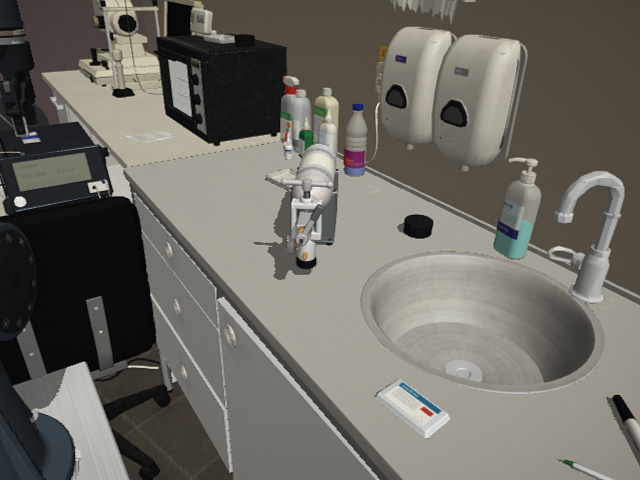

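View pics/side0.png

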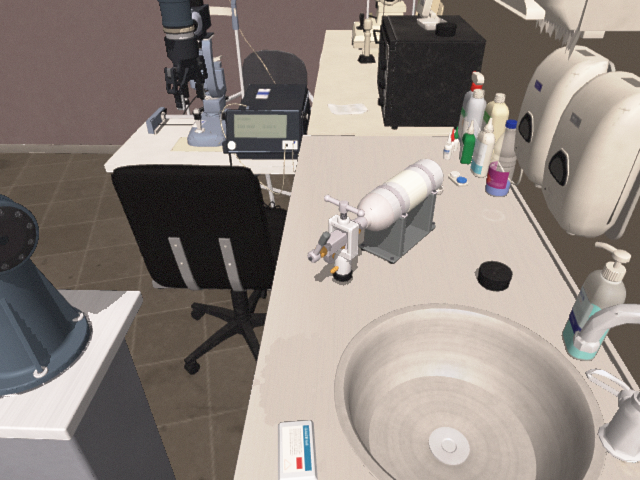

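View pics/wrist0.png

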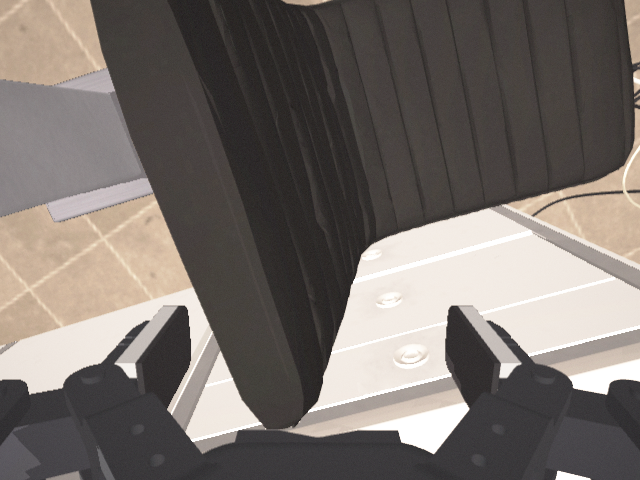

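The scene view shows the cylinder at about (315,190) with the T-handle at about (305,183). In the side view the T-bar is at about (343,207) and the lever at about (320,245). I'll enlarge both.

Run:
```python
import cv2
a=cv2.imread("pics/scene0.png")[135:275,230:370]; b=cv2.imread("pics/side0.png")[170:310,290:450]
cv2.imwrite("pics/sc_c.png",cv2.resize(a,None,fx=4.2,fy=4.2,interpolation=2)); cv2.imwrite("pics/si_c.png",cv2.resize(b,None,fx=4.2,fy=4.2,interpolation=2))
```

```text
(no output)
```

View pics/sc_c.png

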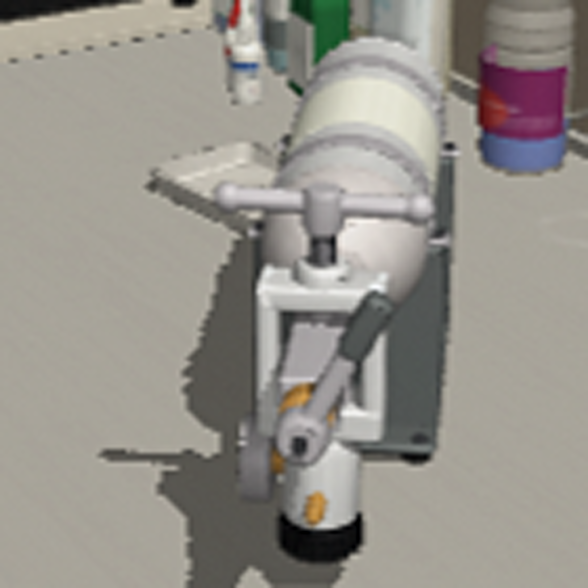

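View pics/si_c.png

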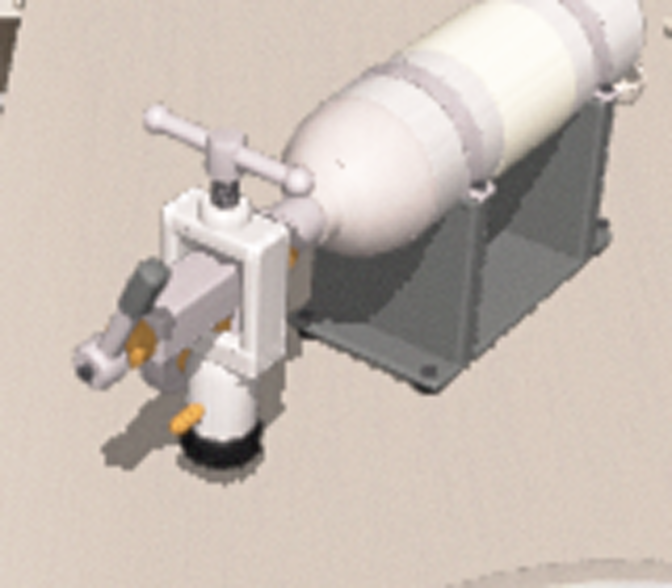

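```bash
cat > h.py <<'E'
import numpy as np
from scipy.spatial.transform import Rotation as Ro
cams={}
K1=np.array([[504.30520457,0,320.89410847],[0,504.30520457,240.32847772],[0,0,1]])
R1=np.array([[0.83154531,-0.55501986,0.02203052],[-0.24524213,-0.40243708,-0.88198679],[0.49838608,0.72800917,-0.47075892]]);t1=np.array([-0.39583701,0.28164067,0.57855845])
K2=np.array([[467.76207405,0,322.5081818],[0,467.76207405,237.59841758],[0,0,1]])
R2=np.array([[0.99895572,0.04451348,-0.01029683],[0.01710299,-0.57330716,-0.819162],[-0.042367,0.81813046,-0.57346978]]);t2=np.array([-0.53435306,0.19766124,0.84827635])
def pr(K,R,t,X): p=K@(R@np.array(X)+t); return p[:2]/p[2]
def atz(K,R,t,uv,z):
    d=R.T@np.linalg.inv(K)@np.array([*uv,1]); c=-R.T@t; return c+d*(z-c[2])/d[2]
def tri(p,q):
    A=[]
    for K,R,t,uv in((K1,R1,t1,p),(K2,R2,t2,q)):
        P=K@np.c_[R,t]; A+= [uv[0]*P[2]-P[0],uv[1]*P[2]-P[1]]
    v=np.linalg.svd(np.array(A))[2][-1]; return v[:3]/v[3]
E
python3 - <<'E'
from h import *
s=lambda x,y:(230+x/4.2,135+y/4.2); d=lambda x,y:(290+x/4.2,170+y/4.2)
P={}
for n,a,b in(("L",(225,195),(156,118)),("R",(424,208),(298,182)),("hub",(322,202),(226,150)),("piv",(299,440),(95,362)),("tip",(378,300),(152,268))):
    P[n]=tri(s(*a),d(*b)); print(n,P[n].round(4))
for n in "L","R","hub": 
    z=.192
    i={"L":((225,195),(156,118)),"R":((424,208),(298,182)),"hub":((322,202),(226,150))}[n]
    print(n,atz(K1,R1,t1,s(*i[0]),z).round(4),atz(K2,R2,t2,d(*i[1]),z).round(4))
v=P["hub"]-P["piv"];print("yaw from piv->hub",np.arctan2(-v[0],v[1]), np.hypot(*v[:2]))
v=P["R"]-P["L"];print("bar ang",np.arctan2(v[1],v[0]),np.hypot(*v[:2]))
print(pr(K1,R1,t1,(.178,.599,.231)),pr(K2,R2,t2,(.178,.599,.231)))
print(atz(K2,R2,t2,(494,276),0),atz(K2,R2,t2,(296,450),0))
E
```

```text
L [0.536  0.2194 0.1913]
R [0.5993 0.1606 0.1936]
hub [0.5681 0.1919 0.1912]
piv [0.5128 0.1219 0.1235]
tip [0.5386 0.1045 0.1863]
L [0.5352 0.2181 0.192 ] [0.536  0.2181 0.192 ]
R [0.6007 0.1619 0.192 ] [0.5993 0.165  0.192 ]
hub [0.5669 0.1899 0.192 ] [0.5681 0.1909 0.192 ]
yaw from piv->hub -0.6679231637245442 0.08919686062680844
bar ang -0.749010241699338 0.08644532370901842
[ 29.24899808 135.46661669] [192.81384611 108.02981128]
[0.890812   0.22851051 0.        ] [ 0.50429296 -0.17908251  0.        ]
```

Run:
```python
from h import *
R=Ro.from_quat([0.10103173,0.69999008,-0.1024706,0.69950429]).as_matrix(); print(R.round(3))
y=np.arctan2(R[1,1],R[0,1]); print("yaw tool y",y)
c=y-1.1035-0.1785
q1=np.arctan2(.1908,.5678)
for k in (-2,-1,0,1,2):
    want=-.749+np.pi/2+k*np.pi
    q6=q1+c-want; print(k,want,"q6",q6,"twist",y-want)
d=np.array([.5678,.1908,.27])-np.array([0.17763243, 0.59849359, 0.23033106]); print("shift cm",R.T@d*100)
```

```text
[[-0.001  0.285  0.959]
 [-0.002  0.959 -0.285]
 [-1.    -0.002 -0.   ]]
yaw tool y 1.281998230303821
-2 -5.461388980384689 q6 5.785566226154354 twist 6.74338721068851
-1 -2.3197963267948967 q6 2.6439735725645614 twist 3.6017945570987178
0 0.8217963267948966 q6 -0.49761908102523195 twist 0.46020190350892454
1 3.9633889803846896 q6 -3.639211734615025 twist -2.6813907500808685
2 7.104981633974483 q6 -6.780804388204818 twist -5.822983403670662
shift cm [ -3.92676899 -27.97730591  49.01056057]
```

```bash
python3 -m jog '{"linear":[[-4,-1,2],[-4,-2.5,5],[-4,-4.5,8],[-4,-6.5,11],[-4,-8,14],[-4,-10,17],[-4,-11.5,20],[-4,-13,23],[-4,-15,26],[-4,-17,29],[-4,-18.5,32],[-4,-20,35],[-4,-22,38],[-4,-23.5,41],[-4,-25,44],[-4,-26.5,47],[-4,-28,49],[-4,-28,49],[-4,-28,49],[-4,-28,49]],"twist":[0,0.05,0.1,0.15,0.2,0.25,0.3,0.35,0.4,0.45,0.46,0.46,0.46,0.46,0.46,0.46,0.46,0.46,0.46,0.46],"claw":[1,1,1,1,1,1,1,1,1,1,1,1,1,1,1,1,1,1,1,1]}' 40
python3 - <<'E'
from station import manip
import cv2,numpy as np
s=manip.sense(); print(s['q'],s['tcp_pos'],s['force'])
for n in ("wrist","side"):
    d=manip.snapshot(n); cv2.imwrite(f"pics/{n}1.png",d["pixels"][:,:,::-1]); np.savez(f"{n}1.npz",**d)
E
```

```text
t: 1.82
tcp_pos: [0.567, 0.1914, 0.2708]
tool_rot: [0.259, 0.659, -0.259, 0.657]
force: [-0.5, 0.5, 0.1]
finger_gap: 0.998
[ 1.38697865e-01  4.50181102e-01  1.45429051e+00  6.28944654e-04
  1.23890993e+00 -6.83211002e-01] [0.56703321 0.19140893 0.27082156] [-0.46011667  0.50916893  0.09147943]
```

View pics/wrist1.png

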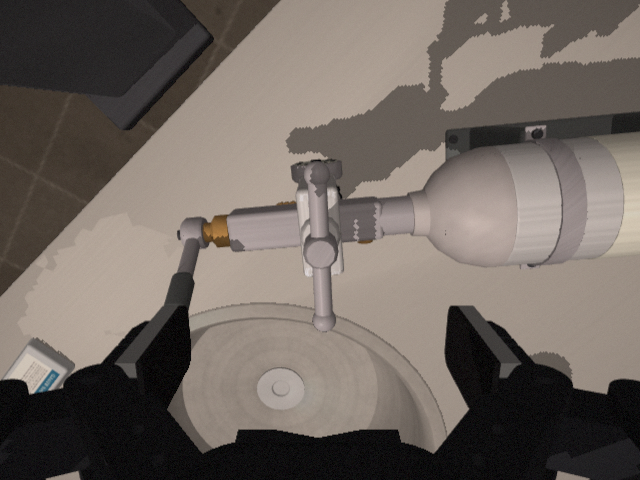

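The wrist view shows the T-bar with balls at (317,172) and (323,323) and the hub at (321,250). The lever pivot is at (190,232), and the cylinder axis runs roughly level.

Run:
```python
from h import *
from station import manip
w=np.load("wrist1.npz");K,R,t=w["camera_matrix"],w["R"],w["t"]
A=atz(K,R,t,(317,172),.192);B=atz(K,R,t,(323.5,322.5),.192);print(A,B,(A+B)/2,np.linalg.norm(A-B),"bar ang",np.arctan2(*(B-A)[1::-1]))
print("hub top",atz(K,R,t,(321,250),.1995))
P=atz(K,R,t,(193,232),.125); S=atz(K,R,t,(420,213),.125); print(P,S,"axis yaw",np.arctan2(-(S-P)[0],(S-P)[1]))
O=(A+B)/2; v=O-P; print(np.arctan2(-v[0],v[1]),np.hypot(*v[:2]))
s=manip.sense();T=Ro.from_quat(s["tool_rot"]).as_matrix();print(T.round(3),"jaw yaw",np.arctan2(T[1,1],T[0,1]))
print("shift to hub, grasp z .194",T.T@(np.array([O[0],O[1],.175])-s["tcp_pos"])*100)
```

```text
[0.53506144 0.21940768 0.192     ] [0.59963834 0.16430053 0.192     ] [0.56734989 0.19185411 0.192     ] 0.08489390023571584 bar ang -0.7064397200151302
hub top [0.56548287 0.19396463 0.1995    ]
[0.51217716 0.12250189 0.125     ] [0.60919394 0.24666565 0.125     ] axis yaw -0.6632722123596014
-0.6720178441437336 0.0886214412999987
[[-0.001  0.68   0.733]
 [ 0.     0.733 -0.68 ]
 [-1.    -0.001 -0.001]] jaw yaw 0.8233668236503032
shift to hub, grasp z .194 [9.61610356 0.02242911 0.07084964]
```

```bash
python3 -m jog '{"linear":[[2,0,0],[4,0,0],[6,0,0],[8,0,0],[9.5,0,0],[9.5,0,0],[9.5,0,0],[9.5,0,0],[9.5,0,0],[9.5,0,0],[9.5,0,0],[9.5,0,0],[9.5,0,0],[9.5,0,0]],"twist":[0,0,0,0,0,0,0,0,0,0,0,0,0,0],"claw":[1,1,1,1,1,1,-1,-1,-1,-1,-1,-1,-1,-1]}' 60
python3 - <<'E'
from station import manip
import cv2,numpy as np
s=manip.sense(); print(s['q'],s['tcp_pos'],s['force'],s['ft_torque'])
for n in ("wrist","side"):
    d=manip.snapshot(n); cv2.imwrite(f"pics/{n}2.png",d["pixels"][:,:,::-1])
a=cv2.imread("pics/side2.png")[120:310,260:450];cv2.imwrite("pics/side2c.png",cv2.resize(a,None,fx=3,fy=3))
E
```

```text
t: 3.08
tcp_pos: [0.5688, 0.1917, 0.1774]
tool_rot: [0.259, 0.657, -0.258, 0.659]
force: [-0.2, 2.7, 5.4]
finger_gap: 0.193
[ 1.38595866e-01  5.57956856e-01  1.55150409e+00  9.54059884e-04
  1.02950537e+00 -6.83629387e-01] [0.56877514 0.19165818 0.17744318] [-0.23163876  2.67685419  5.37805999] [0.37924466 0.04824076 0.02561277]
```

View pics/side2c.png

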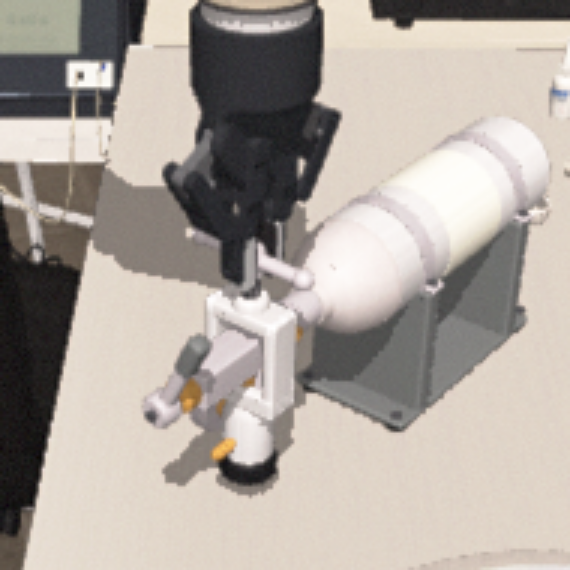

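View pics/wrist2.png

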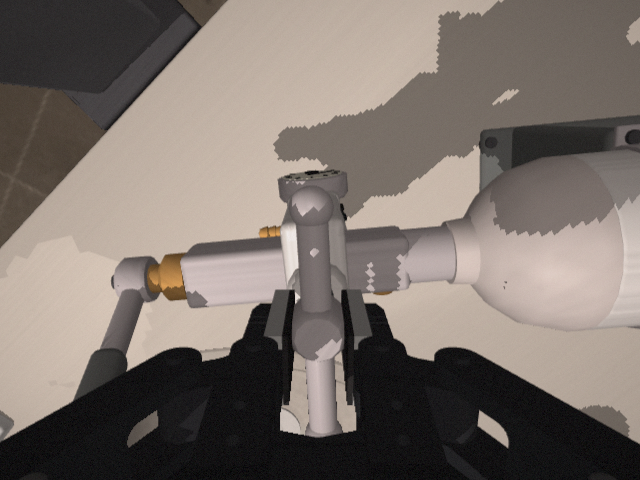

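```bash
python3 -m jog '{"linear":[[0,0,0],[0,0,0],[0,0,0],[0,0,0],[0,0,0],[0,0,0],[0,0,0],[0,0,0],[0,0,0],[0,0,0]],"twist":[0.1,0.2,0.3,0.4,0.5,0.6,0.7,0.8,0.8,0.8],"claw":[-1,-1,-1,-1,-1,-1,-1,-1,-1,-1]}' 60
python3 - <<'E'
from station import manip
import cv2,numpy as np
s=manip.sense(); print(s['q'],s['tcp_pos'],s['force'],s['ft_torque'])
for n in ("wrist","side"):
    d=manip.snapshot(n); cv2.imwrite(f"pics/{n}3.png",d["pixels"][:,:,::-1])
E
```

```text
t: 4.02
tcp_pos: [0.568, 0.1913, 0.1775]
tool_rot: [0.495, 0.505, -0.494, 0.505]
force: [-1.7, 1.2, 7.7]
finger_gap: 0.197
[1.38503887e-01 5.57618729e-01 1.55217779e+00 2.70138883e-04
 1.03099841e+00 1.16780922e-01] [0.56801294 0.19132162 0.17745422] [-1.66202676  1.1519277   7.660819  ] [ 0.16645059  0.19704836 -0.02863746]
```

View pics/wrist3.png

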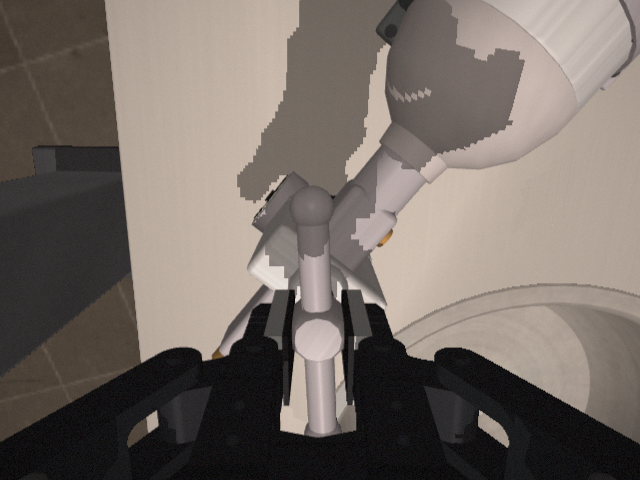

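The bar turns with the gripper: ball at (312,205), hub at (318,337), unchanged in the wrist view. I'll carry on turning.

```bash
python3 -m jog '{"linear":[[0,0,0],[0,0,0],[0,0,0],[0,0,0],[0,0,0],[0,0,0],[0,0,0],[0,0,0],[0,0,0],[0,0,0],[0,0,0],[0,0,0],[0,0,0],[0,0,0],[0,0,0],[0,0,0],[0,0,0],[0,0,0],[0,0,0],[0,0,0]],"twist":[0.12,0.24,0.36,0.48,0.6,0.72,0.84,0.96,1.08,1.2,1.32,1.44,1.56,1.68,1.8,1.92,2.04,2.16,2.28,2.35],"claw":[-1,-1,-1,-1,-1,-1,-1,-1,-1,-1,-1,-1,-1,-1,-1,-1,-1,-1,-1,-1]}' 60
python3 - <<'E'
from station import manip
import cv2,numpy as np
s=manip.sense(); print(s['q'],s['tcp_pos'],s['force'],s['ft_torque'])
for n in ("wrist","side"):
    d=manip.snapshot(n); cv2.imwrite(f"pics/{n}4.png",d["pixels"][:,:,::-1])
E
```

```text
t: 5.78
tcp_pos: [0.5671, 0.1932, 0.1775]
tool_rot: [-0.656, 0.262, 0.657, 0.264]
force: [-3.0, 5.8, 7.7]
finger_gap: 0.193
[0.14015223 0.55746748 1.5525191  0.00404995 1.03179071 2.47116841] [0.5671438  0.19315166 0.17745022] [-2.98159805  5.81106713  7.68228131] [0.94962991 0.50622621 0.13034093]
```

View pics/wrist4.png

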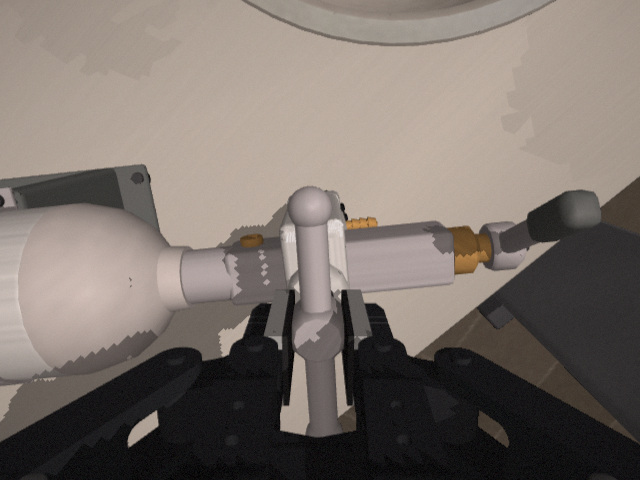

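```bash
python3 -m jog '{"linear":[[0,0,0],[0,0,0],[0,0,0],[0,0,0],[0,0,0],[-2,0,0],[-4,0,0],[-5,0,0],[-5,0,0],[-5,0,0],[-5,0,0],[-5,0,0],[-5,0,0],[-5,0,0],[-5,0,0],[-5,0,0],[-5,0,0],[-5,0,0],[-5,0,0],[-5,0,0]],"twist":[0,0,0,0,0,0,0,0,-0.12,-0.24,-0.36,-0.48,-0.6,-0.72,-0.84,-0.96,-1.08,-1.2,-1.3,-1.4],"claw":[1,1,1,1,1,1,1,1,1,1,1,1,1,1,1,1,1,1,1,1]}' 60
python3 -m jog '{"linear":[[0,0,0],[0,0,0],[0,0,0],[0,0,0],[0,0,0],[0,0,0],[0,0,0],[0,0,0],[0,0,0],[0,0,0],[0,0,0],[0,0,0],[0,0,0],[0,0,0],[0,0,0],[0,0,0],[0,0,0]],"twist":[-0.12,-0.24,-0.36,-0.48,-0.6,-0.72,-0.84,-0.96,-1.08,-1.2,-1.32,-1.44,-1.56,-1.68,-1.75,-1.75,-1.75],"claw":[1,1,1,1,1,1,1,1,1,1,1,1,1,1,1,1,1]}' 60
python3 - <<'E'
from station import manip
import cv2,numpy as np
s=manip.sense(); print(s['q'],s['tcp_pos'],s['force'],s['ft_torque'])
for n in ("wrist","side"):
    d=manip.snapshot(n); cv2.imwrite(f"pics/{n}5.png",d["pixels"][:,:,::-1]);np.savez(f"{n}5.npz",**d)
E
```

```text
t: 7.55
tcp_pos: [0.5678, 0.1909, 0.226]
tool_rot: [-0.67, -0.225, 0.671, -0.225]
force: [0.5, -0.2, -0.2]
finger_gap: 0.996
t: 8.97
tcp_pos: [0.5678, 0.191, 0.2261]
tool_rot: [0.259, 0.658, -0.259, 0.658]
force: [0.1, -0.1, 1.0]
finger_gap: 0.997
[ 1.38155048e-01  4.98465160e-01  1.50512219e+00 -1.44353781e-04
  1.13839277e+00 -6.81723450e-01] [0.5678348  0.19098075 0.22608943] [ 0.09795604 -0.11636671  0.97674982] [-0.01061589 -0.00208179 -0.03202479]
```

View pics/wrist5.png

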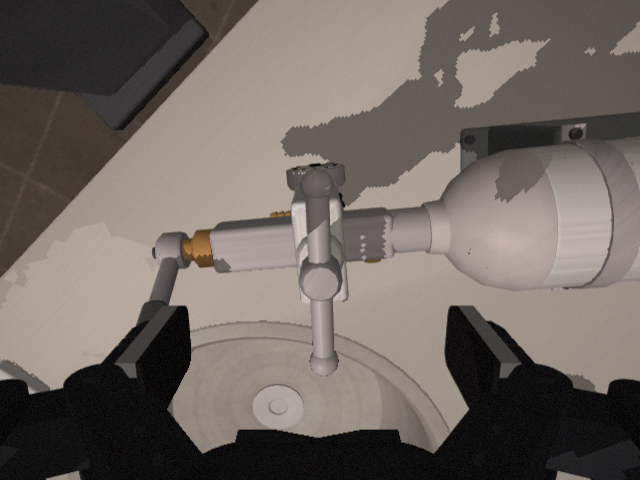

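The bar again lies vertical between the jaws: balls at (317,182) and (323,362). I'll regrip and turn the remaining 3 rad or so.

```bash
python3 -m jog '{"linear":[[2,0,0],[4,0,0],[4.8,0,0],[4.8,0,0],[4.8,0,0],[4.8,0,0],[4.8,0,0],[4.8,0,0],[4.8,0,0],[4.8,0,0],[4.8,0,0],[4.8,0,0]],"twist":[0,0,0,0,0,0,0,0,0,0,0,0],"claw":[1,1,1,1,-1,-1,-1,-1,-1,-1,-1,-1]}' 60
python3 -m jog '{"linear":[[0,0,0],[0,0,0],[0,0,0],[0,0,0],[0,0,0],[0,0,0],[0,0,0],[0,0,0],[0,0,0],[0,0,0],[0,0,0],[0,0,0],[0,0,0],[0,0,0],[0,0,0],[0,0,0],[0,0,0],[0,0,0],[0,0,0],[0,0,0]],"twist":[0.12,0.24,0.36,0.48,0.6,0.72,0.84,0.96,1.08,1.2,1.32,1.44,1.56,1.68,1.8,1.92,2.04,2.16,2.28,2.4],"claw":[-1,-1,-1,-1,-1,-1,-1,-1,-1,-1,-1,-1,-1,-1,-1,-1,-1,-1,-1,-1]}' 60
python3 - <<'E'
from station import manip
import cv2,numpy as np
s=manip.sense(); print(s['q'],s['tcp_pos'],s['force'],s['ft_torque'])
for n in ("wrist",):
    d=manip.snapshot(n); cv2.imwrite(f"pics/{n}6.png",d["pixels"][:,:,::-1]);np.savez(f"{n}6.npz",**d)
E
```

```text
t: 10.07
tcp_pos: [0.5688, 0.1917, 0.1793]
tool_rot: [0.259, 0.657, -0.258, 0.659]
force: [0.3, 1.7, 4.2]
finger_gap: 0.188
t: 11.73
tcp_pos: [0.5669, 0.1924, 0.1792]
tool_rot: [-0.707, 0.004, 0.708, 0.005]
force: [-3.0, 4.6, 6.4]
finger_gap: 0.194
[0.13962571 0.55500757 1.5512994  0.00238754 1.03654702 1.72194506] [0.56685836 0.19237289 0.17923627] [-3.03141816  4.57574003  6.35370058] [0.57220769 0.50994345 0.12560502]
```

View pics/wrist6.png

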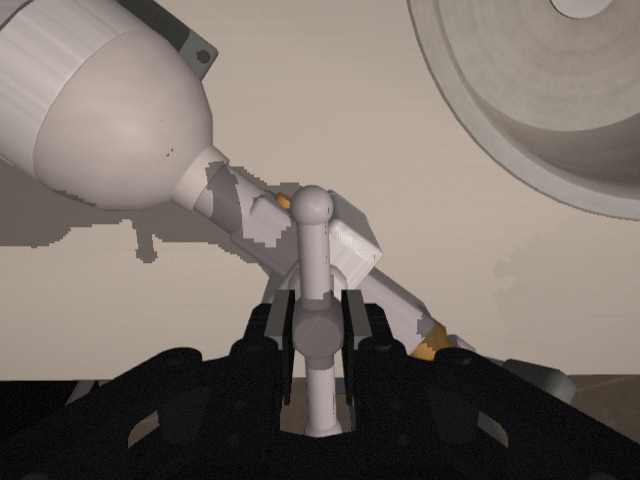

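```bash
python3 -m jog '{"linear":[[0,0,0],[0,0,0],[0,0,0],[0,0,0],[0,0,0],[0,0,0],[0,0,0],[0,0,0]],"twist":[0.08,0.16,0.24,0.32,0.4,0.48,0.54,0.54],"claw":[-1,-1,-1,-1,-1,-1,-1,-1]}' 60
python3 -c "
from station import manip
s=manip.sense(); print(s['q'][5],s['force'],s['ft_torque'])"
python3 -m jog '{"linear":[[0,0,0],[0,0,0],[0,0,0],[0,0,0],[0,0,0]],"twist":[0.05,0.1,0.15,0.15,0.15],"claw":[-1,-1,-1,-1,-1]}' 60
python3 - <<'E'
from station import manip
import cv2,numpy as np
s=manip.sense(); print(s['q'],s['tcp_pos'],s['force'],s['ft_torque'])
for n in ("wrist",):
    d=manip.snapshot(n); cv2.imwrite(f"pics/{n}7.png",d["pixels"][:,:,::-1]);np.savez(f"{n}7.npz",**d)
E
```

```text
t: 12.45
tcp_pos: [0.567, 0.1929, 0.1792]
tool_rot: [-0.68, 0.191, 0.681, 0.193]
force: [-3.5, 5.7, 6.9]
finger_gap: 0.19
2.2582848845106582 [-3.48893033  5.66628877  6.9232868 ] [0.79066035 0.50493726 0.00198944]
t: 12.87
tcp_pos: [0.5671, 0.1931, 0.1792]
tool_rot: [-0.664, 0.241, 0.665, 0.243]
force: [-1.7, 5.9, 6.3]
finger_gap: 0.194
[0.14010663 0.55517958 1.55090193 0.00380048 1.03590577 2.40638633] [0.56712228 0.19305976 0.17924654] [-1.67064086  5.89184415  6.25948823] [0.81916365 0.44537466 0.10357663]
```

View pics/wrist7.png

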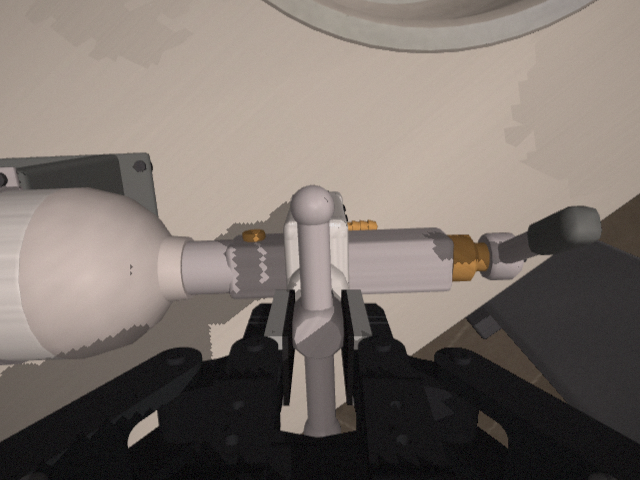

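```bash
python3 -m jog '{"linear":[[0,0,0],[0,0,0],[0,0,0],[0,0,0]],"twist":[0.05,0.1,0.15,0.15],"claw":[-1,-1,-1,-1]}' 60
python3 -c "
from station import manip
s=manip.sense(); print(s['q'][5],s['force'],s['ft_torque'])"
python3 -m jog '{"linear":[[0,0,0],[0,0,0],[0,0,0],[0,0,0]],"twist":[0.05,0.1,0.15,0.15],"claw":[-1,-1,-1,-1]}' 60
python3 - <<'E'
from station import manip
import cv2,numpy as np
s=manip.sense(); print(s['q'],s['tcp_pos'],s['force'],s['ft_torque'])
for n in ("wrist",):
    d=manip.snapshot(n); cv2.imwrite(f"pics/{n}8.png",d["pixels"][:,:,::-1]);np.savez(f"{n}8.npz",**d)
E
```

```text
t: 13.25
tcp_pos: [0.5677, 0.1927, 0.1793]
tool_rot: [-0.645, 0.29, 0.645, 0.291]
force: [-1.3, 6.0, 6.2]
finger_gap: 0.192
2.5557409744634967 [-1.26043546  5.99075338  6.23795586] [0.75576266 0.21582253 0.68297349]
t: 13.58
tcp_pos: [0.5679, 0.1925, 0.1792]
tool_rot: [-0.621, 0.337, 0.621, 0.338]
force: [-1.5, 3.8, 5.7]
finger_gap: 0.194
[1.39895799e-01 5.55424782e-01 1.55036961e+00 1.78893098e-03
 1.03471000e+00 2.70579235e+00] [0.56787558 0.19252168 0.17924948] [-1.53019341  3.80044952  5.74556129] [0.65585118 0.17381094 0.63625791]
```

View pics/wrist8.png

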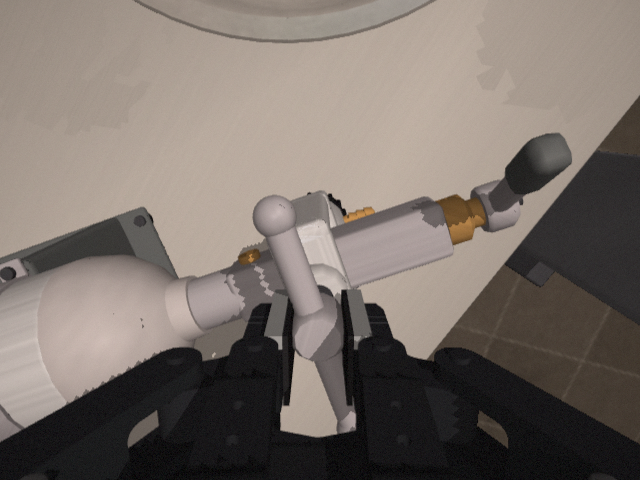

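The torque rose to 0.68 Nm and the jaws slipped about 0.3 rad round the hub. The bar stayed square to the post, so it is at the home stop. I'll release, lift and look.

```bash
python3 -m jog '{"linear":[[0,0,0],[0,0,0],[0,0,0],[0,0,0],[0,0,0],[-2,0,0],[-4,0,0],[-6,0,0],[-8,0,0],[-9,0,0],[-9,0,0],[-9,0,0],[-9,0,0],[-9,0,0],[-9,0,0]],"twist":[0,0,0,0,0,0,0,-0.1,-0.2,-0.3,-0.35,-0.35,-0.35,-0.35,-0.35],"claw":[1,1,1,1,1,1,1,1,1,1,1,1,1,1,1]}' 60
python3 - <<'E'
from station import manip
import cv2,numpy as np
s=manip.sense(); print(s['q'],s['tcp_pos'],s['force'],s['ft_torque'])
for n in ("wrist","side","scene"):
    d=manip.snapshot(n); cv2.imwrite(f"pics/{n}9.png",d["pixels"][:,:,::-1]);np.savez(f"{n}9.npz",**d)
E
```

```text
t: 14.88
tcp_pos: [0.5675, 0.191, 0.2676]
tool_rot: [-0.67, 0.225, 0.671, 0.225]
force: [-0.1, -0.6, 0.4]
finger_gap: 1.003
[ 1.38249636e-01  4.53901312e-01  1.45751897e+00 -1.21754027e-06
  1.23175945e+00  2.35717490e+00] [0.56751874 0.19103191 0.26755962] [-0.09278316 -0.55127581  0.35264573] [-0.02757861 -0.01400603  0.04726208]
```

View pics/wrist9.png

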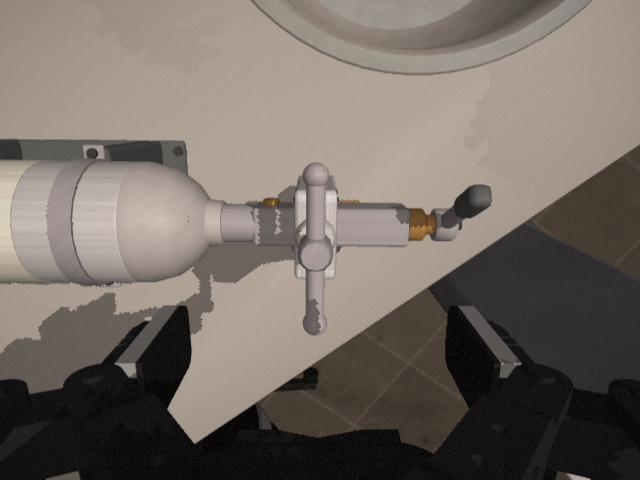

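The bar, with balls at (316,174) and (315,324), is exactly square to the cylinder. The lever runs from (443,225) to its tip at (475,200), still leaning to +x.

Run:
```python
from h import *
from station import manip
w=np.load("wrist9.npz");K,R,t=w["camera_matrix"],w["R"],w["t"]
s=manip.sense();T=Ro.from_quat(s["tool_rot"]).as_matrix();p=s["tcp_pos"];print(T.round(3),np.arctan2(T[1,1],T[0,1]))
for n,uv,z in(("a",(316,174),.192),("b",(315,323.5),.192),("post",(440,226),.125),("neck",(222,223),.125),("tip",(475,200),.19),("tip",(475,200),.187)):
    X=atz(K,R,t,uv,z); print(n,X.round(4),"tool cm",(T.T@(X-p)*100).round(2))
yaw=np.arctan2(T[1,1],T[0,1])
```

```text
[[-0.001 -0.603 -0.798]
 [-0.    -0.798  0.603]
 [-1.     0.001  0.001]] -2.218384414444638
a [0.5999 0.1664 0.192 ] tool cm [ 7.58  0.02 -4.07]
b [0.534  0.2171 0.192 ] tool cm [ 7.58 -0.05  4.25]
post [0.5139 0.1251 0.125 ] tool cm [14.29  8.5   0.3 ]
neck [0.6057 0.2427 0.125 ] tool cm [14.28 -6.41  0.07]
tip [0.539  0.1088 0.19  ] tool cm [ 7.78  8.29 -2.69]
tip [0.5379 0.1082 0.187 ] tool cm [ 8.08  8.4  -2.63]
```

```bash
python3 -m jog '{"linear":[[0,2,-1.5],[0,5,-4],[0,8,-6.5],[0,8.6,-6.5],[0,8.6,-6.5],[0,8.6,-6.5],[0,8.6,-6.5],[0,8.6,-6.5],[0,8.6,-6.5],[2,8.6,-6.5],[4,8.6,-6.5],[6,8.6,-6.5],[8,8.6,-6.5],[10,8.6,-6.5],[10.4,8.6,-6.5],[10.4,8.6,-6.5]],"twist":[0,0,0,0,0,0,0,0,0,0,0,0,0,0,0,0],"claw":[-1,-1,-1,-1,-1,-1,-1,-1,-1,-1,-1,-1,-1,-1,-1,-1]}' 40
python3 - <<'E'
from station import manip
import cv2,numpy as np
s=manip.sense(); print(s['q'],s['tcp_pos'],s['force'],s['ft_torque'])
for n in ("wrist","side"):
    d=manip.snapshot(n); cv2.imwrite(f"pics/{n}10.png",d["pixels"][:,:,::-1])
a=cv2.imread("pics/side10.png")[120:310,260:450];cv2.imwrite("pics/side10c.png",cv2.resize(a,None,fx=3,fy=3))
E
```

```text
t: 16.37
tcp_pos: [0.5668, 0.0841, 0.1629]
tool_rot: [-0.669, 0.225, 0.672, 0.224]
force: [-0.2, 0.2, -0.3]
finger_gap: 0.001
[-4.76394958e-02  5.47441238e-01  1.62853676e+00  7.59143553e-05
  9.69308210e-01  2.16924926e+00] [0.56683038 0.08412071 0.16289288] [-0.16369812  0.20629878 -0.26507895] [-0.00236556 -0.01418025  0.03140765]
```

View pics/side10c.png

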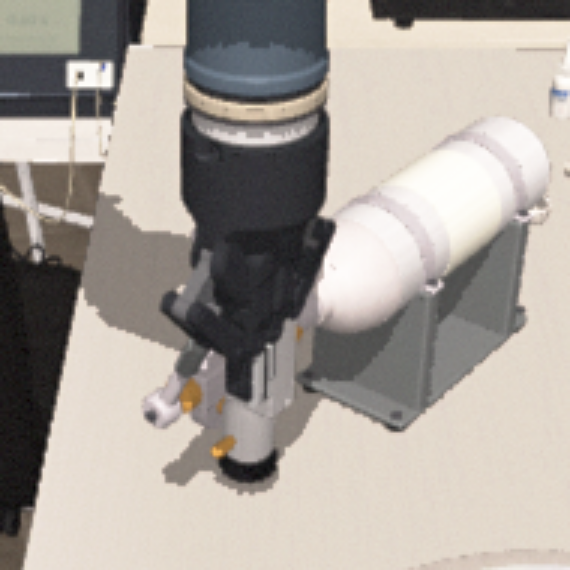

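View pics/wrist10.png

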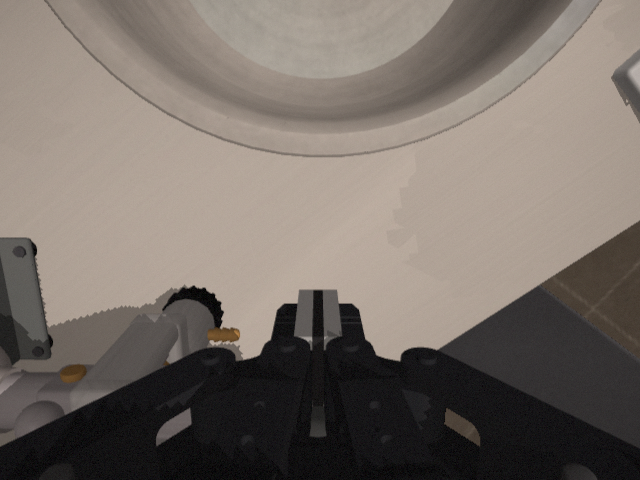

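The fingers stand on the far side of the lever without contact (force about 0). Now the push.

```bash
python3 -m jog '{"linear":[[0,0,0.5],[0,0,1],[0,0,1.5],[0,0,2],[0,0,2.5],[0,0,3],[0,0,3.5],[0,0,4],[0,0,4.5],[0,0,5]],"twist":[0,0,0,0,0,0,0,0,0,0],"claw":[-1,-1,-1,-1,-1,-1,-1,-1,-1,-1]}' 40
python3 -c "
from station import manip
s=manip.sense(); print(s['tcp_pos'],s['force'],s['ft_torque'])"
python3 -m jog '{"linear":[[0,0,0.5],[0,0,1],[0,0,1.5],[0,0,2],[0,0,2.5],[0,0,3],[0,0,3.3],[0,0,3.6],[0,0,3.6]],"twist":[0,0,0,0,0,0,0,0,0],"claw":[-1,-1,-1,-1,-1,-1,-1,-1,-1]}' 40
python3 - <<'E'
from station import manip
import cv2,numpy as np
s=manip.sense(); print(s['q'],s['tcp_pos'],s['force'],s['ft_torque'])
for n in ("side","scene"):
    d=manip.snapshot(n); cv2.imwrite(f"pics/{n}11.png",d["pixels"][:,:,::-1])
a=cv2.imread("pics/side11.png")[120:310,240:430];b=cv2.imread("pics/scene11.png")[110:300,220:410];cv2.imwrite("pics/c11.png",cv2.resize(np.hstack([a,b]),None,fx=2.1,fy=2.1))
E
```

```text
t: 17.3
tcp_pos: [0.5276, 0.1138, 0.1642]
tool_rot: [-0.67, 0.225, 0.67, 0.225]
force: [2.2, -1.7, 1.0]
finger_gap: -0.005
[0.52755854 0.11381808 0.16424904] [ 2.23551414 -1.71986568  0.98466839] [-0.20035203 -0.33730026  0.00349749]
t: 18.05
tcp_pos: [0.4982, 0.1358, 0.1642]
tool_rot: [-0.67, 0.225, 0.671, 0.225]
force: [-0.7, 0.1, 1.4]
finger_gap: -0.0
[4.90788073e-02 4.80147528e-01 1.76972841e+00 7.47742587e-04
 8.93357069e-01 2.26638277e+00] [0.49819342 0.13577728 0.16420856] [-0.71476445  0.11886259  1.38893234] [-0.02387469 -0.00475454  0.00828093]
```

View pics/c11.png

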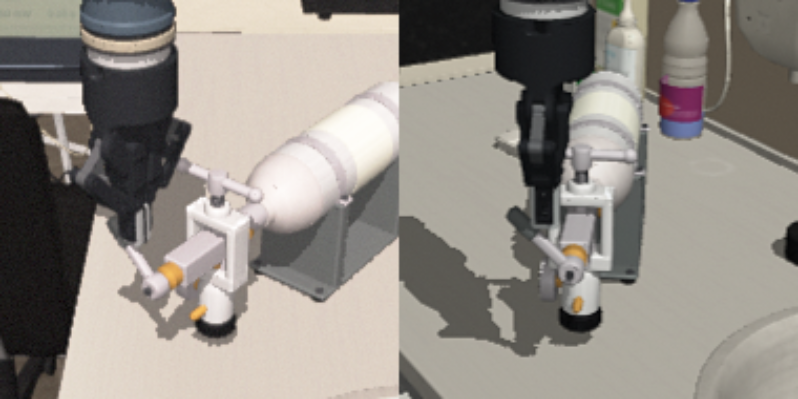

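The lever, with its tip at about (515,218) and pivot at (570,268) in the scene view, has swung over nearly all the way. I'll push gently to the stop.

```bash
python3 -m jog '{"linear":[[0.1,0,0.3],[0.3,0,0.6],[0.5,0,0.8],[0.7,0,1.0],[0.7,0,1.0],[0.7,0,1.0]],"twist":[0,0,0,0,0,0],"claw":[-1,-1,-1,-1,-1,-1]}' 40
python3 - <<'E'
from station import manip
import cv2,numpy as np
s=manip.sense(); print(s['q'],s['tcp_pos'],s['force'],s['ft_torque'])
E
```

```text
t: 18.65
tcp_pos: [0.494, 0.1398, 0.1598]
tool_rot: [0.673, -0.225, -0.668, -0.224]
force: [1.3, -7.4, 15.1]
finger_gap: -0.003
[ 0.05983242  0.48151456  1.78575742 -0.00432829  0.86793187  2.27904794] [0.49401538 0.13981085 0.1598392 ] [ 1.34317679 -7.44661839 15.05005965] [-1.06140471 -0.00830174  0.06856623]
```

15 N of resistance means the stop. I'll retreat up and check.

```bash
python3 -m jog '{"linear":[[-1,0,-0.3],[-3,0,-0.5],[-6,0,-0.5],[-9,0,-0.5],[-11,2,-0.5],[-11,5,-0.5],[-11,8,-0.5],[-11,10,-0.5],[-11,10,-0.5],[-11,10,-0.5],[-11,10,-0.5]],"twist":[0,0,0,0,0,0,0,0,0,0,0],"claw":[-1,-1,-1,-1,-1,-1,-1,-1,-1,-1,-1]}' 40
python3 - <<'E'
from station import manip
import cv2,numpy as np
s=manip.sense(); print(s['q'],s['tcp_pos'],s['force'],s['ft_torque'])
for n in ("side","scene"):
    d=manip.snapshot(n); cv2.imwrite(f"pics/{n}12.png",d["pixels"][:,:,::-1])
a=cv2.imread("pics/side12.png")[120:310,240:430];b=cv2.imread("pics/scene12.png")[110:300,220:410];cv2.imwrite("pics/c12.png",cv2.resize(np.hstack([a,b]),None,fx=2.1,fy=2.1))
E
```

```text
t: 19.57
tcp_pos: [0.4354, 0.0589, 0.2673]
tool_rot: [0.67, -0.225, -0.67, -0.225]
force: [0.0, -0.2, 0.6]
finger_gap: -0.005
[-1.21483843e-01  2.25455910e-01  1.82961359e+00  8.40921321e-04
  1.08634751e+00  2.09650680e+00] [0.43538457 0.05889265 0.2672772 ] [ 0.04100522 -0.17254149  0.56344388] [ 0.03607885  0.02063738 -0.02968215]
```

View pics/c12.png

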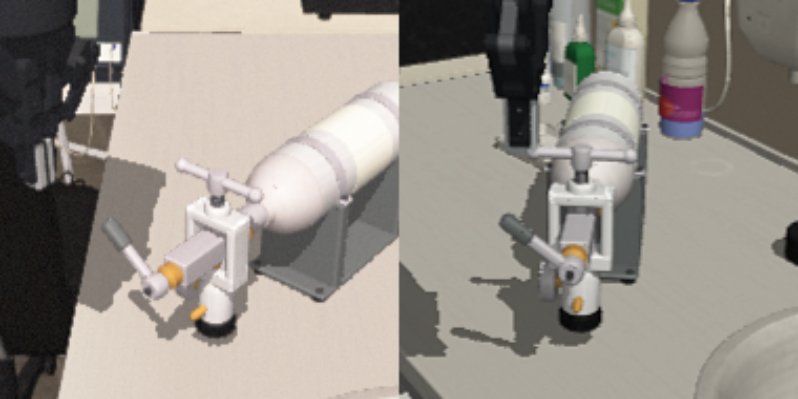

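View pics/scene12.png

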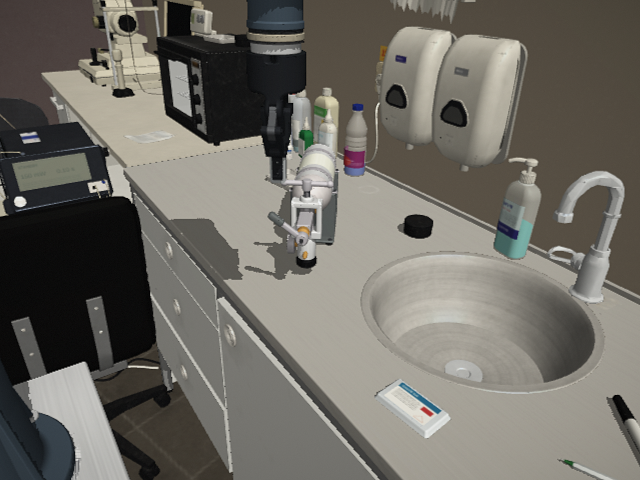

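Clear of everything; the pot at (418,226) and the pack at (415,405) haven't moved. I'll triangulate the lever tip and bar as a last check.

Run:
```python
from h import *
si=lambda x,y:(240+x/2.1,120+y/2.1); sc=lambda x,y:(220+(x-399)/2.1,110+y/2.1)
T=tri(sc(508,220),si(110,226));P=tri(sc(570,269),si(153,286));print(T,P)
h=np.hypot(*(T-P)[:2]);print("lean",np.arctan2(h,T[2]-P[2]))
A=tri(sc(534,153),si(182,164));B=tri(sc(630,156),si(256,195));v=B-A;print("bar",np.arctan2(v[1],v[0]))
```

```text
[0.47452839 0.15283874 0.16646433] [0.51322031 0.1208187  0.12592374]
lean 0.8916733015992521
bar -0.6598360788278309
```

Lean is 0.89 rad (the stop is at 0.9), and the bar angle of -0.66 rad matches the square-home direction. Handing in.

```bash
python3 -c "
from station import manip
print(manip.sign_off())"
```

```text
the job is handed in; nothing more can be done
None
```

I screwed the T-handle home first, then swung the on/off lever fully open. The job is handed in, with the robot's clock at about 20 s of the 72 s allowed; sign-off reports no verdict.

- **T-handle:** I gripped its hub and turned it clockwise in two grips, about 6.2 rad in all. At the stop the torque rose to 0.68 Nm and the jaws slipped round the hub. The bar then stood square to the cylinder. The last check put it at -0.66 rad, against about -0.65 for square.
- **Lever:** I pushed it over the top with closed fingers until it met about 15 N at its stop. Its lean, measured from the two fixed cameras, is 0.89 rad; fully open is 0.9.
- **Surroundings:** The arm ended clear of everything, with about 0.6 N of residual force. The lens pot and gauze pack look unmoved. I never identified the loupe in the images, so I didn't check it separately.
- **Disagreement:** I measured the cylinder's yaw as about -0.65 rad, slightly outside the stated range of 0 to -0.6. I worked from the measured value.

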